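# Click the caddy divider home beside the pump bottle

## Task

The white divider of the teal caddy has been left loose in mid-rail and the pump bottle has too much room. With a fingertip against one face of its upright thumb lug, push the divider along the front rail towards the pump bottle until it drops over the low ridge and clicks into the notch beside the bottle, and leave it seated there. Do not pinch the lug or force the divider on over the tall ridge behind the notch, and leave the bottle, cup, nail clipper and shoe brush where they are.

Things in the scene. Friction and masses are not known exactly. Their poses are not given: they have to be found in the camera images.
- caddy: Open teal caddy, 308 (y) x 100 (x) x 55 mm, on a tiled ledge (top 150 mm above the work surface) over a basin (rim at 95 mm). Origin: centre of its underside, 120 mm up; x away from the robot, y to its left, z up. Pump bottle at one end, cup at the other (which is which varies). An aluminium rail 10 mm wide runs along the front rim, centre line at x = -48 mm, top 64 mm above the origin.
- divider (a joint): Slide of the white divider on the rail, m: 0 mid-caddy, positive to caddy +y, notches at +0.070 and -0.070, hard ends at +-0.092; starts loose between the notches. Sliding takes about 1 N; the low ridge on the mid-rail side of a notch about 5 N, after which the force falls away and the divider snaps on into the notch by itself; the tall ridge beyond the notch resists with about 10 N.
- lug (a point): Centre of the divider's upright thumb lug: 28 mm wide (caddy x), 11 mm thick (y) over its two thumb pads, 46 mm high; this point is 19 mm below its top edge and 44 mm above the rail top, over the rail's centre line. It stands on a saddle 28 x 32 mm (x, y), top 19 mm above the rail top. Behind the lug the 5 mm thick divider plate spans the caddy, its top edge 10 mm below this point.
- notch_left (a point): Notch at the caddy's +y end, a point on the rail's top centre line; the lug's centre stands above it when seated. The low ridge (3 mm high) has its crest 8 mm from it towards mid-rail, the tall ridge (5 mm) 8 mm beyond it. Let go within about 6 mm of the notch, the divider springs to its centre.
- notch_right (a point): The same at the caddy's -y end.
- pump_mid (a point): Middle of the translucent green pump bottle (62 mm across, 140 mm high with its white pump; this point half-way up), loose in one end of the caddy. When the divider is seated beside it, 8 mm or so lie between plate and bottle.
- cup_mid (a point): Middle of the white ceramic cup (62 mm across, 82 mm high, this point half-way up) with a scrubber and a red comb in it (to 113 mm above its foot), loose in the other end of the caddy.
- clipper_mid (a point): Middle of the steel nail clipper, 58 x 12 x 8 mm, lying loose on the caddy floor below the divider plate, which passes over it.
- brush_mid (a point): Middle of the wooden-handled shoe brush, about 195 x 46 x 42 mm, lying bristles down on the ledge behind the caddy.
Not all that is in view belongs to the job. Leave any blue or orange look-alike of the part that bears cup_mid alone.

How it is judged:
By the outcome, as a careful person would: the job done as asked, in the order asked, and still so for the second after the job is handed in, with the robot touching nothing.
It also fails if it takes over 35 s, if anything falls off the work surface, if the arm or the gripper's body presses on something with over 40 N, if the wrist force passes 120 N, or if a joint passes its speed limit or range.

## Robot

A 6-joint arm with a two-finger parallel gripper is mounted at the origin on the work surface. World frame = base frame: x ahead of the robot, y to its left, z up, the work surface at z = 0. Lengths are in mm, angles in rad, forces in N, time in s.
With the tool pointing down it reaches from about 325 to 775 mm from the base axis. Payload 5.5 kg.
Tool frame: the origin (TCP) lies between the finger pads; the fingertips stand 25 mm ahead of it and the grasp point (between the pads) lies 6 mm ahead of it (tcp_to_tips is the distance from the TCP to the fingertips, in mm); z points along the fingers, y is the direction in which the jaws open and shut (so a half turn about z gives the same grasp; the last joint's range is limited). The gripper opens to 88 mm and grips with 3 to 60 N. Pads are 20 mm wide; open, the fingers measure 115 mm over their backs; the gripper's body (75 mm by 178 mm) begins 61 mm behind the grasp point.
Start: joints at [1.116, 0.091, 1.231, -0, 1.82, -0.057], TCP at [232.44, 553.162, 247.631] pointing down, gripper open.
Joint ranges: [-2.87, 2.87], [-0.86, 2.18], [0.17, 2.46], [-1.51, 4.65], [0.06, 2.69], [-2.65, 2.65]. Speed limits (rad/s): [2.57, 2.57, 3.01, 3.14, 3.14, 3.14].

## Interface

Orientations are given as a rotation vector (axis times angle).
In Python, from cell import * gives the robot as it stands. The module is installed in compiled form; this text tells all that it offers.
- The arm moves only by the tool send_rows, never from a script. Its argument "rows" is a list of rows, each an object with "linear": the shift along the tool's x, y, z in mm, a list of three; "turn": the turn, a rotation vector about the tool's x, y, z in degrees, a list of three; "hand": the finger opening in mm, from 0 to 87.8. In form: [{"linear": [tx, ty, tz], "turn": [wx, wy, wz], "hand": hand}, ...]. A call has 1 to 8 rows; each row is the pose to reach, as a shift and turn from the pose measured when the call began, along the tool's axes at that moment; what a row does not reach only later rows make up. A row lasts 1/12 s, in which the tool goes at most 41.7 mm and 7.16 degrees, less where a joint would pass 70% of its speed; a pose out of reach is approached as far as the arm can. A call with a gripper value outside its range is refused whole. The fingers move at their own pace and stop on an object; the grip force is fixed at half the most. Time passes only in rows, so rows that repeat a pose let the fingers close. It gives the time, the measured TCP pose, the force and the opening at its end, in the units of the state.
- get_obs(): the state, without advancing time (a new reading comes with each control period).
- get_image(name): name is "scene" or "side" or "wrist"; returns the picture (420x560x3 uint8, blue, green, red); there is no depth.
- camera_params(name): a dict with "fx", "fy", "cx", "cy" (pixels), "extrinsics" (4x4, takes a point from camera to world coordinates). Camera axes: x right, y down, z forward; pixel columns grow to the right and rows downward; lengths in mm; the calibration is good to about 2 mm. A picture is of the moment at which its call begins: read the wrist's pose just before it. camera_params takes no time and is no camera call; for the wrist camera it gives the pose at the moment of the call.
- finish_job(): hands the job in, once; it reports no verdict.
The state is a dict: "clock": time; "qpos": joint angles; "qd": joint speeds; "tau": joint torques, N m; "tool_pos": TCP position; "orientation": TCP orientation; "force": force on the tool from outside, world axes, zero at the start; "moment": the same for the moment, N m; "finger_gap": finger opening in mm.
Only numpy, scipy, OpenCV 4.12 (cv2) and the standard library are available. Lean on these libraries where they do the work, as an engineer would, in place of code of your own. Each camera call takes 0.05 s, during which the arm holds its last target. There are 200 camera calls.

## Working session

There is one attempt and no reset: what is moved stays moved. The work goes in short steps, Python scripts to look and compute and a tool call to move; the robot and the scene stay as the last step left them, time stands still between calls to the robot, and variables do not carry over. Pictures are saved under pics/ and viewed, about 8 in all and at most 12, crops included, and the job is handed in when it is done.

Besides the shell and the picture viewer there is one more tool, called as a command line: name --argument value ..., lists and objects as JSON in quotes. send_rows: Moves the arm, as the interface text tells. Its arguments: {"type":"object","properties":{"rows":{"type":"array","items":{"type":"object","properties":{"linear":{"type":"array","items":{"type":"number"}},"turn":{"type":"array","items":{"type":"number"}},"hand":{"type":"number"}}}}},"required":["rows"]}

```bash
mkdir -p pics; python3 - <<'E'
from cell import *
import cv2
o=get_obs();print(o)
for n in("scene","side"):
    cv2.imwrite(f"pics/{n}0.png",get_image(n));p=camera_params(n);print(n,p)
E
```

```text
{'clock': 0.0, 'qpos': array([ 1.11632384e+00,  9.18604250e-02,  1.23187625e+00, -1.59952381e-05,
        1.81983288e+00, -5.66988831e-02]), 'qd': array([-0.00126201, -0.00082512,  0.00046973, -0.00139917,  0.00237584,
        0.00052375]), 'tau': array([-2.15148568e-03, -4.46436775e+01, -4.06453228e+01,  6.96093310e-02,
        2.92768632e-02, -1.30676149e-04]), 'tool_pos': array([232.31179094, 552.9199006 , 246.51136443]), 'orientation': array([-6.20620197e-01, -3.07918499e+00,  3.01012283e-03]), 'force': array([ 0.07907784, -0.43951586,  0.20482256]), 'moment': array([-0.02652401,  0.07158122, -0.00280921]), 'finger_gap': 87.90706853764395}
scene {'fx': 438.14203786612256, 'fy': 438.14203786612256, 'cx': 278.5329941056067, 'cy': 207.55024451737827, 'extrinsics': array([[ 5.94565942e-01,  6.23102636e-01, -5.08167734e-01,
         1.01695284e+03],
       [ 8.04045835e-01, -4.61768080e-01,  3.74540431e-01,
        -1.84150060e+02],
       [-1.27850916e-03, -6.31279134e-01, -7.75554653e-01,
         7.66397973e+02],
       [ 0.00000000e+00,  0.00000000e+00,  0.00000000e+00,
         1.00000000e+00]])}
side {'fx': 476.68628889782207, 'fy': 476.68628889782207, 'cx': 279.67648254224116, 'cy': 211.96653344498029, 'extrinsics': array([[-7.51076853e-01, -4.73010717e-01,  4.60591384e-01,
         2.74047713e+02],
       [-6.60193886e-01,  5.43642537e-01, -5.18263278e-01,
         5.53672457e+02],
       [-5.25298384e-03, -6.93335167e-01, -7.20596109e-01,
         7.63970418e+02],
       [ 0.00000000e+00,  0.00000000e+00,  0.00000000e+00,
         1.00000000e+00]])}
```

View pics/scene0.png

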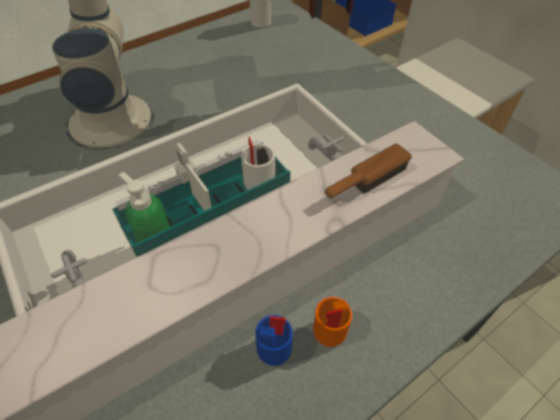

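View pics/side0.png

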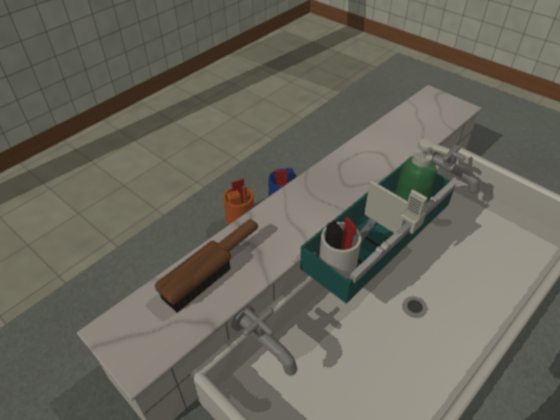

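```bash
cat > h.py <<'E'
from cell import *
import cv2, numpy as np
def ray(n,u,v):
    p=camera_params(n);E=p["extrinsics"];d=E[:3,:3]@np.array([(u-p["cx"])/p["fx"],(v-p["cy"])/p["fy"],1]);return E[:3,3],d
def atz(n,u,v,z):
    c,d=ray(n,u,v);return (c+d*(z-c[2])/d[2]).round(1)
def proj(n,X):
    p=camera_params(n);q=np.linalg.inv(p["extrinsics"])@np.r_[X,1];return (q[0]/q[2]*p["fx"]+p["cx"]).round(1),(q[1]/q[2]*p["fy"]+p["cy"]).round(1)
E
python3 - <<'E'
from h import *
print(proj("scene",[0,0,0]),proj("scene",[232,553,247]),proj("side",[232,553,247]))
a=cv2.imread("pics/scene0.png")[120:260,100:310];b=cv2.imread("pics/side0.png")[140:300,290:470]
cv2.imwrite("pics/c1.png",cv2.resize(a,None,fx=3.8,fy=3.8,interpolation=2));cv2.imwrite("pics/c2.png",cv2.resize(b,None,fx=3.7,fy=3.7,interpolation=2))
E
```

```text
(np.float64(109.4), np.float64(120.3)) (np.float64(330.0), np.float64(3.6)) (np.float64(326.5), np.float64(721.6))
```

View pics/c1.png

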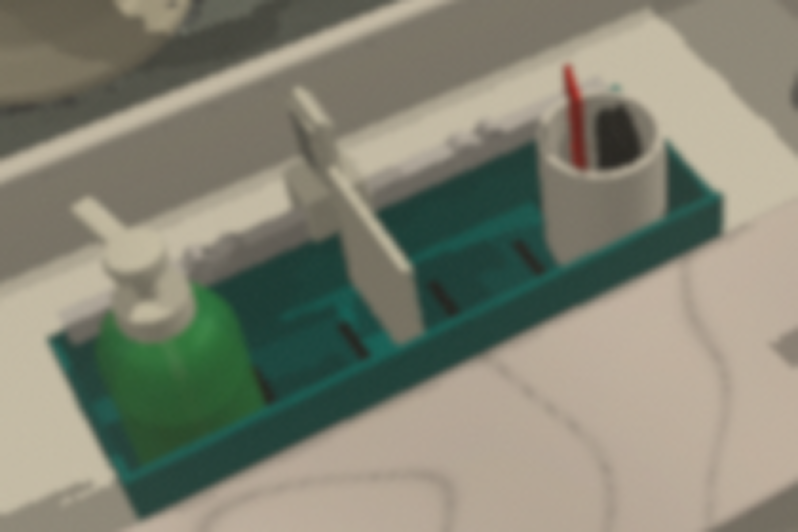

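View pics/c2.png

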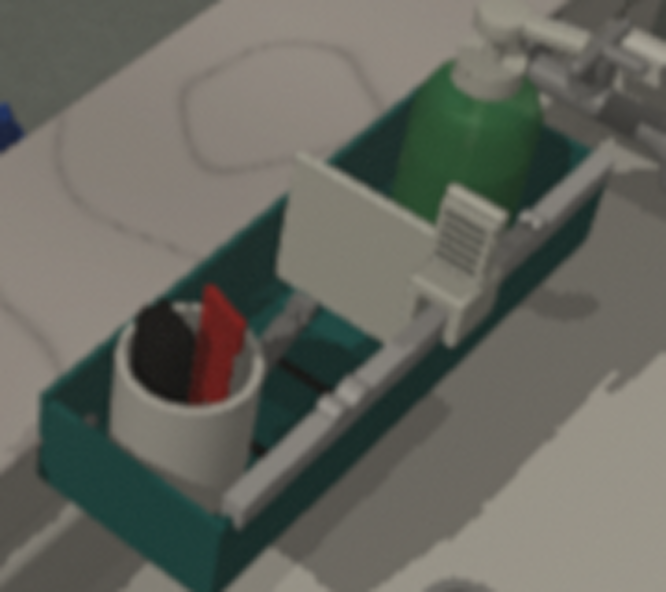

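```bash
python3 - <<'E'
from h import *
c=lambda u,v:(290+u/3.7,140+v/3.7); s=lambda u,v:(100+u/3.8,120+v/3.8)
lug=atz("side",*c(478,202),247); l2=atz("scene",*s(301,93),247)
e1=atz("side",*c(604,150),184);e2=atz("side",*c(232,500),184)
print("lug",lug,l2,"ends",e1,e2)
# ridge pairs
for q in[(330,404),(350,384),(512,237),(532,221)]:print("ridge",atz("side",*c(*q),188))
print("rear rim corners scene",atz("scene",*s(130,480),175),atz("scene",*s(720,197),175))
print("front-left corner",atz("scene",*s(52,340),175), "side near-left, near-right",atz("side",*c(45,400),175),atz("side",*c(225,525),175))
d=e1-e2;d/=np.linalg.norm(d);m=(e1+e2)/2;print("dir",d,"yaw",np.degrees(np.arctan2(d[0],-d[1])),"mid",m,"q",-(lug-m)@d,-(l2-m)@d)
E
```

```text
lug [465.5  11.2 247. ] [460.9  12.2 247. ] ends [ 461.1 -127.1  184. ] [475.8 163.3 184. ]
ridge [472.2  98.1 188. ]
ridge [471.8  83.3 188. ]
ridge [463.8 -40.5 188. ]
ridge [462.  -55.9 188. ]
rear rim corners scene [ 555.2 -135.2  175. ] [572.6 168.9 175. ]
front-left corner [ 462.6 -130.9  175. ] side near-left, near-right [570.5 166.7 175. ] [473.8 169.4 175. ]
dir [-0.05055511 -0.99872127  0.        ] yaw -2.897829476024158 mid [468.45  18.1  184.  ] q -7.040314346184339 -6.274146559633472
```

```bash
cat >> h.py <<'E'
from scipy.spatial.transform import Rotation as R
def plan(tgt,yaw=-2.9):
    "tool-frame shift/turn to world point tgt, tool down, tool y parallel to caddy y"
    o=get_obs();A=R.from_rotvec(o["orientation"]);best=None
    for s in(1,-1):
        t=np.radians(yaw);y=s*np.array([-np.sin(t),np.cos(t),0]);z=np.array([0,0,-1]);T=np.c_[np.cross(y,z),y,z]
        w=(A.inv()*R.from_matrix(T)).as_rotvec(degrees=True)
        if best is None or np.linalg.norm(w)<np.linalg.norm(best):best=w
    print("t",round(o["clock"],2),"pos",o["tool_pos"].round(1),"F",o["force"].round(1),"shift",A.inv().apply(np.array(tgt)-o["tool_pos"]).round(1),"turn",best.round(1)," q",o["qpos"].round(2))
E
python3 - <<'E'
from h import *
print(R.from_rotvec(get_obs()["orientation"]).as_matrix().round(3))
plan([468,55,310])
E
```

```text
[[-0.922  0.387 -0.001]
 [ 0.387  0.922 -0.002]
 [ 0.    -0.002 -1.   ]]
t 0.1 pos [232.3 553.  246.6] F [-0.2  0.8 -0.6] shift [-410.1 -367.9  -62.8] turn [ -0.1  -0.  -19.9]  q [ 1.12  0.09  1.23 -0.    1.82 -0.06]
```

send_rows --rows '[{"linear":[0,0,-40],"turn":[0,0,0],"hand":0},{"linear":[-30,-27,-63],"turn":[0,0,-6],"hand":0},{"linear":[-60,-54,-63],"turn":[0,0,-12],"hand":0},{"linear":[-90,-80,-63],"turn":[0,0,-18],"hand":0},{"linear":[-120,-107,-63],"turn":[0,0,-20],"hand":0},{"linear":[-150,-134,-63],"turn":[0,0,-20],"hand":0},{"linear":[-180,-161,-63],"turn":[0,0,-20],"hand":0},{"linear":[-210,-188,-63],"turn":[0,0,-20],"hand":0}]'

```text
clock: 0.77
tool_pos: [353.4, 296.6, 309.6]
orientation: [-0.076, -3.14, 0.003]
force: [-0.4, -0.2, -0.4]
finger_gap: 37.8
```

```bash
python3 -c "
from h import *
plan([468,55,310])"
```

```text
t 0.77 pos [353.4 296.6 309.6] F [-0.4 -0.2 -0.4] shift [-1.262e+02 -2.357e+02 -1.000e-01] turn [-0.1 -0.1  0.1]  q [ 0.63 -0.26  1.45 -0.    1.95 -0.9 ]
```

send_rows --rows '[{"linear":[-20,-35,0],"turn":[0,0,0],"hand":0},{"linear":[-39,-70,0],"turn":[0,0,0],"hand":0},{"linear":[-57,-105,0],"turn":[0,0,0],"hand":0},{"linear":[-76,-140,0],"turn":[0,0,0],"hand":0},{"linear":[-95,-175,0],"turn":[0,0,0],"hand":0},{"linear":[-114,-210,0],"turn":[0,0,0],"hand":0},{"linear":[-126,-236,0],"turn":[0,0,0],"hand":0},{"linear":[-126,-236,0],"turn":[0,0,0],"hand":0}]'

```text
clock: 1.43
tool_pos: [469.0, 50.4, 308.6]
orientation: [-0.085, -3.138, 0.006]
force: [0.7, -0.3, 0.1]
finger_gap: 0.7
```

```bash
python3 - <<'E'
from h import *
plan([467,55,247])
print(proj("wrist",[464,11.7,247]))
cv2.imwrite("pics/w1.png",get_image("wrist"))
E
```

```text
t 1.43 pos [469.   50.4 308.6] F [ 0.7 -0.3  0.1] shift [ 2.1  4.7 61.6] turn [-0.2 -0.1 -0.2]  q [ 0.04 -0.23  1.43 -0.    1.95 -1.48]
(np.float64(215.1), np.float64(235.2))
```

View pics/w1.png

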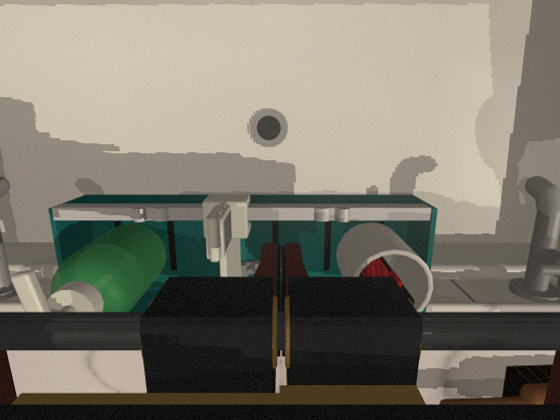

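```bash
python3 - <<'E'
from h import *
for u,v in[(221,235),(215,235)]:print(atz("wrist",u,v,247))
for u,v in[(315,214),(343,214),(138,214),(165,214),(64,213),(427,213)]:print("ridge/end",atz("wrist",u,v,186))
w=cv2.imread("pics/w1.png")[180:290,40:450];cv2.imwrite("pics/w1c.png",cv2.resize(w,None,fx=1.95,fy=1.95,interpolation=2))
E
```

```text
[463.5  17.4 247. ]
[463.3  13.9 247. ]
ridge/end [469.9  78.9 186. ]
ridge/end [471.  100.3 186. ]
ridge/end [462.9 -56.6 186. ]
ridge/end [464.  -35.9 186. ]
ridge/end [ 459.2 -113.1  186. ]
ridge/end [473.6 164.3 186. ]
```

View pics/w1c.png

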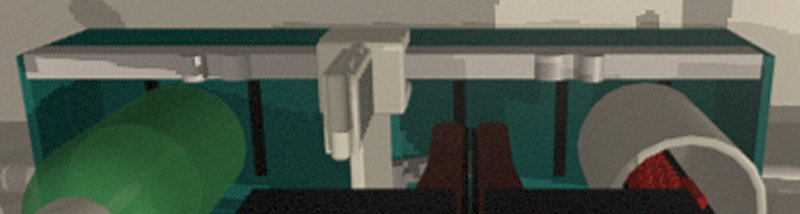

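send_rows --rows '[{"linear":[3,5,20],"turn":[0,0,0],"hand":0},{"linear":[3,5,40],"turn":[0,0,0],"hand":0},{"linear":[3,5,60],"turn":[0,0,0],"hand":0},{"linear":[3,5,62],"turn":[0,0,0],"hand":0},{"linear":[3,5,62],"turn":[0,0,0],"hand":0}]'

```text
clock: 1.9
tool_pos: [464.5, 58.6, 245.8]
orientation: [-0.081, -3.135, 0.003]
force: [-0.2, -0.1, -0.2]
finger_gap: 0.6
```

send_rows --rows '[{"linear":[0,-5,0],"turn":[0,0,0],"hand":0},{"linear":[0,-9,0],"turn":[0,0,0],"hand":0},{"linear":[0,-12,0],"turn":[0,0,0],"hand":0},{"linear":[0,-15,0],"turn":[0,0,0],"hand":0},{"linear":[0,-18,0],"turn":[0,0,0],"hand":0},{"linear":[0,-18,0],"turn":[0,0,0],"hand":0}]'

```text
clock: 2.4
tool_pos: [463.7, 39.9, 246.2]
orientation: [-0.082, -3.135, 0.004]
force: [-0.0, 0.0, -0.6]
finger_gap: 0.5
```

```bash
python3 - <<'E'
from h import *
plan([465,30,247])
a=get_image("side")[140:300,290:470]
b=get_image("wrist")[180:290,40:450]
a=cv2.resize(a,None,fx=2,fy=2,interpolation=2);b=cv2.resize(b,None,fx=1.95,fy=1.95,interpolation=2)
c=np.zeros((540,800,3),np.uint8);c[:320,:360]=a;c[320:320+b.shape[0],:b.shape[1]]=b
s=cv2.resize(get_image("scene")[120:260,100:310],None,fx=2,fy=2,interpolation=2);c[:280,370:790]=s
cv2.imwrite("pics/m1.png",c)
E
```

```text
t 2.4 pos [463.7  39.9 246.2] F [-0.   0.  -0.6] shift [-1.9 -9.9 -0.8] turn [-0.1 -0.3 -0.1]  q [ 0.01 -0.27  1.57 -0.    1.84 -1.5 ]
```

View pics/m1.png

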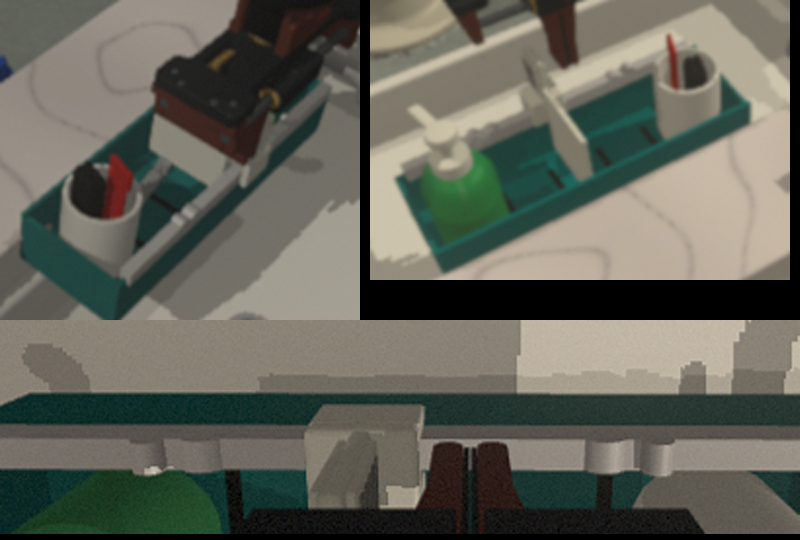

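send_rows --rows '[{"linear":[-1,-6,0],"turn":[0,0,0],"hand":0},{"linear":[-1,-10,0],"turn":[0,0,0],"hand":0},{"linear":[-1,-14,0],"turn":[0,0,0],"hand":0},{"linear":[-1,-18,0],"turn":[0,0,0],"hand":0},{"linear":[-1,-22,0],"turn":[0,0,0],"hand":0},{"linear":[-1,-26,0],"turn":[0,0,0],"hand":0},{"linear":[-1,-30,0],"turn":[0,0,0],"hand":0},{"linear":[-1,-30,0],"turn":[0,0,0],"hand":0}]'

```text
clock: 3.22
tool_pos: [463.0, 9.7, 245.9]
orientation: [-0.083, -3.135, 0.004]
force: [-1.0, -0.3, 0.1]
finger_gap: 0.4
```

```bash
python3 - <<'E'
from h import *
plan([463,-10,247])
b=get_image("wrist")[180:290,40:450]
b=cv2.resize(b,None,fx=1.95,fy=1.95,interpolation=2)
s=cv2.resize(get_image("scene")[120:260,100:310],None,fx=2,fy=2,interpolation=2);c=np.zeros((500,800,3),np.uint8)
c[:b.shape[0],:b.shape[1]]=b;c[220:500,:420]=s
cv2.imwrite("pics/m2.png",c)
E
```

```text
t 3.22 pos [463.    9.7 245.9] F [-1.  -0.3  0.1] shift [ -1.1 -19.7  -1. ] turn [-0.2 -0.3 -0.1]  q [-0.05 -0.27  1.58 -0.    1.84 -1.57]
```

View pics/m2.png

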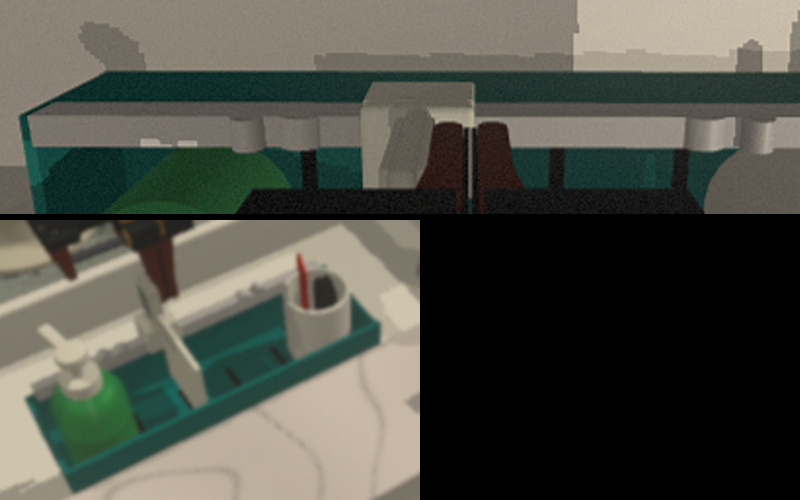

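send_rows --rows '[{"linear":[-1,-4,0],"turn":[0,0,0],"hand":0},{"linear":[-1,-8,0],"turn":[0,0,0],"hand":0},{"linear":[-1,-12,0],"turn":[0,0,0],"hand":0},{"linear":[-1,-15,0],"turn":[0,0,0],"hand":0},{"linear":[-1,-18,0],"turn":[0,0,0],"hand":0},{"linear":[-1,-21,0],"turn":[0,0,0],"hand":0},{"linear":[-1,-23,0],"turn":[0,0,0],"hand":0},{"linear":[-1,-23,0],"turn":[0,0,0],"hand":0}]'

```text
clock: 3.98
tool_pos: [462.9, -13.6, 246.0]
orientation: [-0.084, -3.135, 0.005]
force: [-0.1, 0.5, 0.1]
finger_gap: 0.5
```

send_rows --rows '[{"linear":[0,-1,0],"turn":[0,0,0],"hand":0},{"linear":[0,-2,0],"turn":[0,0,0],"hand":0},{"linear":[0,-3,0],"turn":[0,0,0],"hand":0},{"linear":[0,-3,0],"turn":[0,0,0],"hand":0}]'

```text
clock: 4.32
tool_pos: [462.8, -16.8, 246.0]
orientation: [-0.084, -3.135, 0.005]
force: [0.1, 0.7, -0.5]
finger_gap: 0.2
```

send_rows --rows '[{"linear":[0,-1,0],"turn":[0,0,0],"hand":0},{"linear":[0,-2,0],"turn":[0,0,0],"hand":0},{"linear":[0,-3,0],"turn":[0,0,0],"hand":0},{"linear":[0,-3,0],"turn":[0,0,0],"hand":0}]'

```text
clock: 4.65
tool_pos: [462.6, -20.0, 246.0]
orientation: [-0.084, -3.135, 0.005]
force: [-1.0, 1.1, 1.0]
finger_gap: 0.5
```

send_rows --rows '[{"linear":[0,-1,0],"turn":[0,0,0],"hand":0},{"linear":[0,-1.5,0],"turn":[0,0,0],"hand":0},{"linear":[0,-1.5,0],"turn":[0,0,0],"hand":0}]'

```text
clock: 4.9
tool_pos: [462.6, -21.0, 246.0]
orientation: [-0.083, -3.135, 0.004]
force: [-0.4, 4.6, 0.5]
finger_gap: 0.6
```

send_rows --rows '[{"linear":[0,-1,0],"turn":[0,0,0],"hand":0},{"linear":[0,-1.5,0],"turn":[0,0,0],"hand":0},{"linear":[0,-1.5,0],"turn":[0,0,0],"hand":0}]'

```text
clock: 5.15
tool_pos: [462.5, -22.5, 246.1]
orientation: [-0.083, -3.135, 0.004]
force: [-0.3, 4.2, -0.3]
finger_gap: 0.3
```

send_rows --rows '[{"linear":[0,-1,0],"turn":[0,0,0],"hand":0},{"linear":[0,-1.5,0],"turn":[0,0,0],"hand":0},{"linear":[0,-1.5,0],"turn":[0,0,0],"hand":0}]'

```text
clock: 5.4
tool_pos: [462.4, -24.4, 246.0]
orientation: [-0.084, -3.135, 0.005]
force: [0.0, 3.1, -0.2]
finger_gap: 0.7
```

send_rows --rows '[{"linear":[0,-1,0],"turn":[0,0,0],"hand":0},{"linear":[0,-1.5,0],"turn":[0,0,0],"hand":0},{"linear":[0,-1.5,0],"turn":[0,0,0],"hand":0}]'

```text
clock: 5.65
tool_pos: [462.3, -26.3, 246.0]
orientation: [-0.085, -3.135, 0.006]
force: [-0.5, 1.9, 0.3]
finger_gap: 0.5
```

send_rows --rows '[{"linear":[0,-1,0],"turn":[0,0,0],"hand":0},{"linear":[0,-1,0],"turn":[0,0,0],"hand":0}]'

```text
clock: 5.82
tool_pos: [462.2, -27.9, 246.0]
orientation: [-0.086, -3.135, 0.007]
force: [-0.2, 0.8, -0.5]
finger_gap: 0.5
```

```bash
cat > look.py <<'E'
from h import *
import sys
plan([463,-29,247])
b=get_image("wrist")[180:290,40:450]
b=cv2.resize(b,None,fx=1.95,fy=1.95,interpolation=2)
s=cv2.resize(get_image("scene")[130:250,100:220],None,fx=3,fy=3,interpolation=2);c=np.zeros((580,800,3),np.uint8)
c[:b.shape[0],:b.shape[1]]=b;c[220:580,:360]=s
c[220:580,370:790]=cv2.resize(get_image("side")[150:270,350:490],None,fx=3,fy=3,interpolation=2)
cv2.imwrite(sys.argv[1],c)
E
python3 look.py pics/m3.png
```

```text
t 5.82 pos [462.2 -27.9 246. ] F [-0.2  0.8 -0.5] shift [-0.8 -1.1 -1. ] turn [-0.3 -0.3 -0.2]  q [-0.13 -0.27  1.58 -0.01  1.84 -1.65]
```

View pics/m3.png

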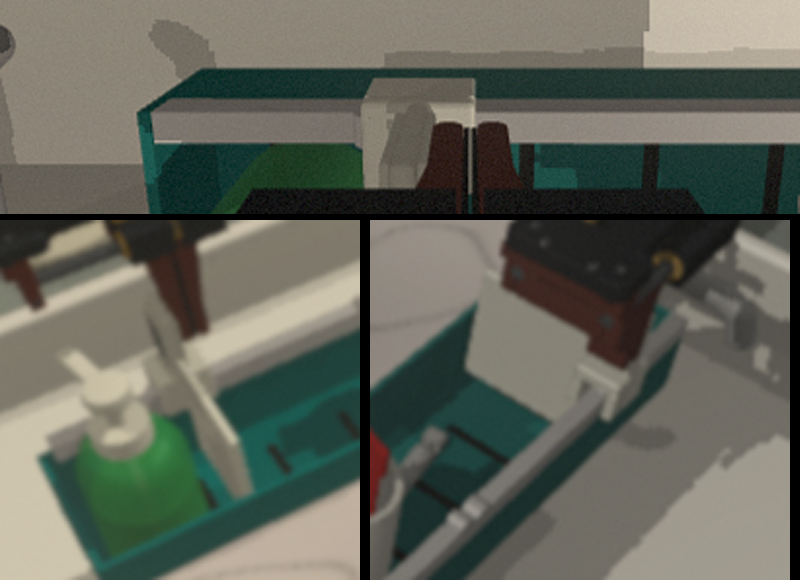

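send_rows --rows '[{"linear":[0,-1,0],"turn":[0,0,0],"hand":0},{"linear":[0,-1,0],"turn":[0,0,0],"hand":0}]'

```text
clock: 6.13
tool_pos: [462.3, -29.1, 246.1]
orientation: [-0.086, -3.136, 0.008]
force: [-0.5, -0.4, 0.3]
finger_gap: 0.1
```

send_rows --rows '[{"linear":[0,-1,0],"turn":[0,0,0],"hand":0},{"linear":[0,-1,0],"turn":[0,0,0],"hand":0}]'

```text
clock: 6.3
tool_pos: [462.2, -30.3, 246.1]
orientation: [-0.086, -3.136, 0.008]
force: [0.4, -0.3, 0.5]
finger_gap: 0.7
```

Force is gone: the divider has left the fingertip by itself. I back off and look.

send_rows --rows '[{"linear":[0,8,0],"turn":[0,0,0],"hand":0},{"linear":[0,20,0],"turn":[0,0,0],"hand":0},{"linear":[0,35,0],"turn":[0,0,0],"hand":0},{"linear":[0,35,-20],"turn":[0,0,0],"hand":0},{"linear":[0,35,-50],"turn":[0,0,0],"hand":0},{"linear":[0,35,-70],"turn":[0,0,0],"hand":0},{"linear":[0,35,-70],"turn":[0,0,0],"hand":0}]'

```text
clock: 6.88
tool_pos: [465.2, 5.6, 320.9]
orientation: [0.086, 3.138, -0.009]
force: [0.1, 0.0, 0.1]
finger_gap: 0.2
```

```bash
python3 look.py pics/m4.png
```

```text
t 6.88 pos [465.2   5.6 320.9] F [0.1 0.  0.1] shift [  0.6 -34.3  74.1] turn [-0.3  0.2 -0.2]  q [-0.06 -0.24  1.42 -0.01  1.96 -1.58]
```

View pics/m4.png

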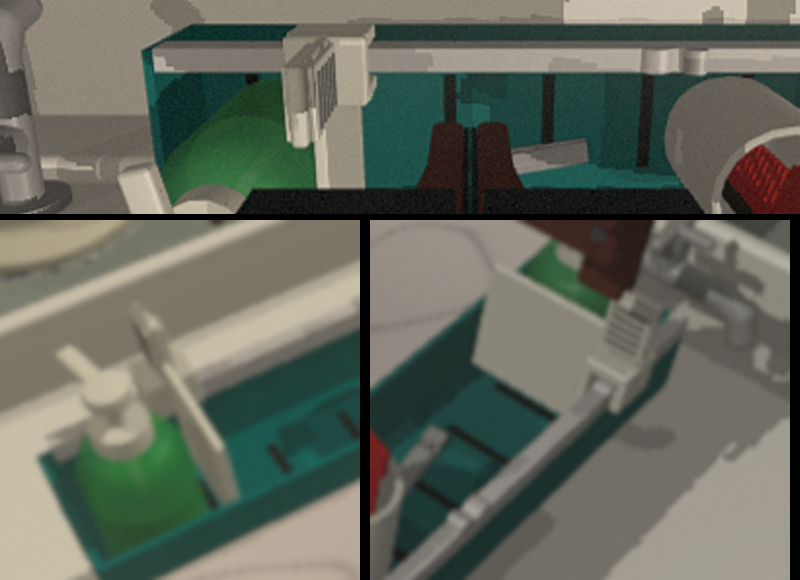

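```bash
python3 - <<'E'
from h import *
print(atz("side",350+(630-370)/3,150+(302-220)/3,247),atz("scene",100+138/3,130+(308-220)/3,247))
for u in(285,368):print(atz("wrist",40+u/1.95,180+40/1.95,203))
for n,v in(("far end",(154,60)),("ridge",(656,62)),("ridge",(695,62))):print(n,atz("wrist",40+v[0]/1.95,180+v[1]/1.95,186))
# any change in the side/scene pictures elsewhere (cup, bottle)
for n in("scene","side"):
    d=cv2.absdiff(get_image(n),cv2.imread(f"pics/{n}0.png")).max(2);c=cv2.connectedComponentsWithStats((cv2.blur(d,(3,3))>25).astype(np.uint8))
    print(n,[s.tolist() for s in c[2][1:] if s[4]>15])
E
```

```text
[464.5 -42.7 247. ] [460.1 -50.1 247. ]
[447.9 -63.  203. ]
[449.6 -32.  203. ]
far end [ 456.8 -121.6  186. ]
ridge [468.4  79.7 186. ]
ridge [469.2  95.3 186. ]
scene [[0, 0, 223, 132, 12697], [309, 0, 6, 19, 46], [346, 0, 8, 13, 74], [93, 36, 12, 12, 100], [94, 41, 24, 24, 319], [116, 106, 7, 9, 48], [0, 111, 169, 64, 2974], [180, 115, 33, 13, 185], [0, 125, 12, 9, 75], [178, 143, 8, 10, 42], [167, 154, 30, 28, 306], [148, 162, 6, 5, 21], [144, 172, 38, 53, 677], [188, 172, 24, 39, 534], [119, 197, 10, 6, 30], [87, 247, 37, 16, 170], [0, 253, 65, 39, 1178]]
side [[431, 0, 20, 18, 225], [486, 0, 27, 44, 644], [364, 37, 138, 196, 10795], [477, 169, 55, 54, 1481], [409, 219, 15, 15, 106], [454, 225, 28, 21, 172], [549, 353, 11, 25, 161], [527, 386, 33, 34, 540]]
```

```bash
python3 -c "
from cell import *
print(get_obs()['force']);print(finish_job())"
```

```text
[0.12015685 0.23086656 0.39037496]
the job is handed in; nothing more can be done
None
```

I pushed the divider with the closed fingertips against the cup-side face of its lug until it clicked into the -y notch beside the pump bottle. I then backed the arm off and handed the job in at about 7 s.

- **Force while pushing:** it rose to about 4.6 N at the low ridge, then fell to zero as the divider snapped in. It never neared the 10 N of the tall ridge. The lug was not pinched.
- **Final position:** the wrist camera puts the saddle centre at y ≈ -47.5 mm, against about -48 mm expected for the notch. The lug-top readings from the other two cameras disagree: -42.7 mm from the side camera and -50.1 mm from the scene camera. I put that down to reading error of a few millimetres in blurred views.
- **Other objects:** the bottle, cup and clipper looked in place in the last pictures. A before/after image comparison showed no changes around the cup or brush. Around the bottle it is less certain, as the arm, its shadow and the moved divider are in those parts of the pictures.
- **At hand-in:** the arm was clear of everything and the measured force was about zero.

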